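Tuck the cover of a tea-set box

TASK

Close the standing cover of the tea-set box and tuck it in, pushing with the fingertips on the outside of the cover only: fold its end tongue inwards and the cover over, so that the tongue's edge comes down in front of the wooden lip and not on top of it. Then gently press the crease down until the edge has slid beneath the lip and the cover lies flat. Do not pinch the cover, push on its paper-lined inside or press hard on the box, and leave the cup, the vial and the teapot where they stand.

Things in the scene. Friction and masses are not known exactly. Their poses are not given: they have to be found in the camera images.
- box: open card box fixed to the table; origin on the table. +y: the way the cover folds shut; x along the hinge; z up. Outside x -80 to +170, y -94 to +101 mm; walls 64 mm high, the +y wall 76. The cover's hinge line runs along x at y -85, z 66 mm. A plywood ledge runs along the inside of the +y wall: top at z 61, y 37 to 93, x -73 to 73 mm. Three packed cups lie at x over 75 mm
- lip_edge (a point): middle of the lower free edge of the retaining lip, at (0, 73, 72) mm in the box frame. The lip is a plywood strip along x (x -73 to 73), 5 mm thick (z 72 to 77), on the inside of the +y wall, sticking out over the ledge with a slot 11 mm high between; the tongue's edge goes into it towards +y
- cover (a joint): cover panel's angle, rad: 0 flat and shut, 1.57 upright, range 0 to 1.9. Card panel 132 mm wide, 110 mm from hinge to crease, 4 mm thick (hinge line at mid-thickness), centred on the box's x = 0. Stiff hinge (0.12 N m friction): stays where left. Outside: the face that looks up when shut, to the box's -y when standing
- tongue (a joint): fold at the crease, rad: 0 in line with the panel, growing as it folds inwards (down, once the cover is over), 0 to 1.3. Card 124 mm wide, 60 mm from crease to edge, 4 mm thick. Soft crease (0.015 N m friction): pushing its back folds it, the panel stays. It lands in front of the lip only if folded over 0.9; pressing the crease down then drives the edge under
- crease (a point): middle of the crease between cover panel and tongue, on the outside face (2 mm above mid-thickness), 110 mm from the hinge
- tongue_edge (a point): middle of the tongue's free edge, at mid-thickness; at (0, 85, 66) mm in the box frame when tucked and flat
- cover_lining: white paper-covered lining on the inside of the cover panel, 116 by 94 by 2 mm; not to be pushed on. Its origin is the middle of the hinge line
- tongue_lining: white paper-covered lining on the inside of the tongue, 108 by 40 by 2 mm; not to be pushed on. Its origin is the middle of the crease
- cup_mid (a point): loose blue ceramic tea cup, 64 mm across, 50 mm high, standing on the table: its centre, half-way up. Bystander
- vial_mid (a point): loose amber glass vial with brass cap, 30 mm across, 70 mm high, upright: its centre, half-way up. Bystander
- pot_mid (a point): loose terracotta teapot, 92 mm across, 135 mm over spout and handle, 82 mm high: its centre, 41 mm up. Bystander

How it is judged (in metres and radians):
On the way:
1. the tongue's edge is down in front of the lip: lower than the lip's underside and not yet beneath it (z of tongue_edge in the frame of box below 0.072 m and y of tongue_edge in the frame of box below 0.073 m and value of joint cover below 0.9 rad), for 0.05 s.
At the end, for the whole second after the job is handed in: the tongue's edge is below the lip's underside and at least 5 mm beneath the lip, the cover panel is within 0.08 rad of flat, the tongue within 0.16 rad of in line with it, all at rest (y of tongue_edge in the frame of box above 0.078 m and z of tongue_edge in the frame of box below 0.072 m and value of joint cover below 0.08 rad and value of joint tongue below 0.16 rad and velocity of joint cover between -0.05 and 0.05 rad/s); the robot touches nothing.
It fails at once if the cup is moved or lifted (distance of cup_mid from where it was at the start of the episode above 0.015 m).
It fails at once if the vial is moved or lifted (distance of vial_mid from where it was at the start of the episode above 0.015 m).
It fails at once if the teapot is moved or lifted (distance of pot_mid from where it was at the start of the episode above 0.015 m).
It fails at once if the cover is pinched or pushed on its lined inside (over 2 N) (contact force between the fingers and cover_lining above 2 N or contact force between the fingers and tongue_lining above 2 N).
It fails at once if the box or its cover is pressed hard (over 40 N) (contact force between any of the fingers, the arm and box above 40 N).
It also fails if it takes over 48 s, if anything falls off the work surface, if the arm or the gripper's body presses on something with over 40 N, if the wrist force passes 120 N, or if a joint passes its speed limit or range.

ROBOT

A 6-joint arm with a two-finger parallel gripper is mounted at the origin on the work surface. World frame = base frame: x ahead of the robot, y to its left, z up, the work surface at z = 0. Lengths are in mm, angles in rad, forces in N, time in s.
With the tool pointing down it reaches from about 400 to 925 mm from the base axis. Payload 12.5 kg.
Tool frame: the origin (TCP) lies at the centre of the arm's flange, where the gripper is bolted on; the fingertips stand 190 mm ahead of it and the grasp point (between the pads) lies env.grip_point_offset ahead of it (env.grip_point_offset is the distance from the TCP to the grasp point, in mm); z points along the fingers, x is the direction in which the jaws open and shut, and the axes are right-handed (so a half turn about z gives the same grasp; the last joint's range is limited). The gripper opens to 95 mm and grips with 3 to 60 N. Pads are 20 mm wide; open, the fingers measure 119 mm over their backs; the gripper's body (75 mm by 180 mm) begins 59 mm behind the grasp point.
Start: joints at [1.16, 0.491, 1.559, -0, 1.092, -0.106], TCP at [187.54, 596.199, 404.761] pointing down, gripper open.
Joint ranges: [-3.1, 3.1], [-0.84, 2.19], [0.05, 2.79], [-1.13, 4.28], [0.06, 2.93], [-2.69, 2.69]. Speed limits (rad/s): [2.22, 2.22, 2.79, 3.14, 3.14, 3.14].

INTERFACE

Orientations are given as [roll, pitch, yaw] about the fixed x, y, z axes, in that order (R = Rz(yaw) Ry(pitch) Rx(roll)).
In Python, from cell import state, read_camera, camera_model, job_done, env gives the robot as it stands.
- The arm moves only by the tool arm_command, never from a script. Its argument "steps" is a list of rows, each a list of 6 numbers: the shift along the tool's x, y, z in cm, then the turn, a rotation vector about the tool's x, y, z in degrees. In form: [[dx, dy, dz, rx, ry, rz], ...]. A call has 1 to 12 rows; each row is the pose to reach, as a shift and turn from the pose commanded when the call began, along the tool's axes at that moment; what a row does not reach only later rows make up. A row lasts 1/12 s, in which the tool goes at most 41.7 mm and 7.16 degrees, less where a joint would pass 70% of its speed; a pose out of reach is approached as far as the arm can. A call with a gripper value outside its range is refused whole. "jaw" is the finger opening in cm, from 0 to 9.51, set as the call begins (left out, the last holds). The fingers move at their own pace and stop on an object; the grip force is fixed at half the most. Time passes only in rows, so rows that repeat a pose let the fingers close. It gives the time, the measured TCP pose, the force and the opening at its end, in the units of the state.
- state(): the state, without advancing time (a new reading comes with each control period).
- read_camera(name): name is "scene" or "top"; returns the picture (420x560x3 uint8, red, green, blue); there is no depth.
- camera_model(name): a dict with "K" (3x3 intrinsics, pixels), "k1" (the pictures are not rectified: a ray, as slopes to the right and down, at radius r is drawn at 1 + k1 r^2 times it, then the intrinsics apply), "xyz" and "rotation" of the camera in the world. Camera axes: x right, y up, looking along -z (the intrinsics and any distortion apply to the point x, -y, -z); pixel columns grow to the right and rows downward; lengths in mm; the calibration is good to about 2 mm. A picture is of the moment at which its call begins. camera_model takes no time and is no camera call.
- job_done(): hands the job in, once; it reports no verdict.
The state is a dict: "t": time; "joints": joint angles; "qvel": joint speeds; "tau": joint torques, N m; "eef_pos": TCP position; "tcp_rot": TCP orientation; "ft_force": force on the tool from outside, world axes, zero at the start; "moment": the same for the moment, N m; "opening": opening from 0.0 (shut) to 1.0 (fully open).
Only numpy, scipy, OpenCV 4.12 (cv2) and the standard library are available. Lean on these libraries where they do the work, as an engineer would, in place of code of your own. Each camera call takes 0.05 s, during which the arm holds its last target. There are 200 camera calls.

## Working session

There is one attempt and no reset: what is moved stays moved. The work goes in short steps, Python scripts to look and compute and a tool call to move; the robot and the scene stay as the last step left them, time stands still between calls to the robot, and variables do not carry over. Pictures are saved under pics/ and viewed, about 8 in all and at most 12, crops included, and the job is handed in when it is done.

Besides the shell and the picture viewer there is one more tool, called after "Call:" as name(argument=value, ...), one argument or row to a line, values as JSON. arm_command: Moves the arm, as the interface text tells. Its arguments: {"type":"object","properties":{"steps":{"type":"array"},"jaw":{"type":"number"}},"required":["steps"]}

```bash
ls; mkdir -p pics; python3 - <<'E'
from cell import *
import cv2
print(state(), env.grip_point_offset)
for n in("scene","top"):
    m=camera_model(n);print(n,m)
    cv2.imwrite(f"pics/{n}0.png",cv2.resize(read_camera(n)[:,:,::-1],(800,600),interpolation=cv2.INTER_CUBIC))
E
```

```text
pics
{'t': 0.0, 'joints': array([ 1.16039138e+00,  4.91553923e-01,  1.55943597e+00,  1.07803475e-05,
        1.09166076e+00, -1.05618275e-01]), 'qvel': array([ 0.00121226, -0.00034818, -0.00135107,  0.0004396 , -0.00029139,
       -0.00097876]), 'tau': array([-8.99484075e-04, -6.12616253e+01, -2.58189833e+01,  6.91251713e-02,
        4.82016010e-02, -9.91613797e-05]), 'eef_pos': array([187.53379185, 596.17333625, 404.16977466]), 'tcp_rot': array([-3.14147161e+00,  1.05109806e-03,  1.26600474e+00]), 'ft_force': array([-0.15174768, -0.49238136,  0.15731473]), 'moment': array([-0.09904838,  0.01397839,  0.02296301]), 'opening': 1.0030255038711209} 171.3
scene {'K': array([[476.67227353,   0.        , 276.26913635],
       [  0.        , 476.67227353, 209.39152703],
       [  0.        ,   0.        ,   1.        ]]), 'k1': -0.0318827272837192, 'xyz': array([1269.04139277,  -39.71215677,  728.2034142 ]), 'rotation': array([0.80872801, 0.01658512, 1.39529384])}
top {'K': array([[382.56243847,   0.        , 280.70324562],
       [  0.        , 382.56243847, 204.96441119],
       [  0.        ,   0.        ,   1.        ]]), 'k1': -0.09404961267003428, 'xyz': array([ 420.9318153 ,   70.43066101, 1031.61581942]), 'rotation': array([ 0.15524952, -0.01763236, -1.59911889])}
```

View pics/scene0.png

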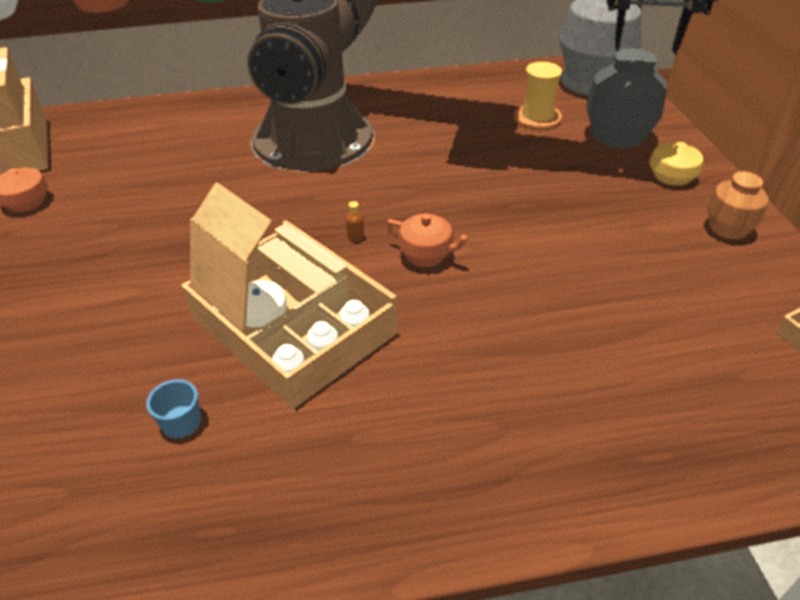

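View pics/top0.png

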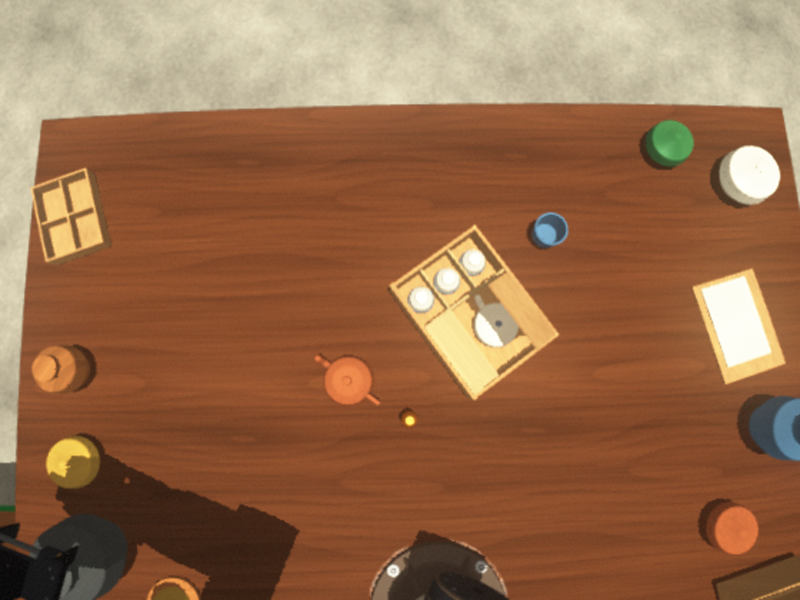

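Scene: box centred near (290,300), cover standing with the tongue seemingly already leaning inwards. Top: box outer corners near (388,288), (475,227), (558,334), (475,399), with the +y wall at the lower left. Next I fit the poses.

```bash
cat > h.py <<'E'
import numpy as np, cv2
from scipy.spatial.transform import Rotation as R
from scipy.optimize import least_squares
from cell import *
def proj(n,P):
    m=camera_model(n); C=R.from_euler('xyz',m['rotation']).as_matrix()
    p=(np.atleast_2d(P)-m['xyz'])@C; s=np.c_[p[:,0]/-p[:,2],-p[:,1]/-p[:,2]]
    s=s*(1+m['k1']*(s**2).sum(1,keepdims=True)); K=m['K']
    return s*[K[0,0],K[1,1]]+K[:2,2]
def b2w(b,P):
    c,s=np.cos(b[2]),np.sin(b[2]); P=np.atleast_2d(P)
    return np.c_[b[0]+c*P[:,0]-s*P[:,1], b[1]+s*P[:,0]+c*P[:,1], P[:,2]]
def cov(a,t,x=0,up=2):  # crease, edge in box frame; t fold inward
    d=np.array([np.cos(a),np.sin(a)]); n=np.array([-np.sin(a),np.cos(a)])
    c=np.array([-85,66])+110*d; d2=np.array([np.cos(a-t),np.sin(a-t)]); e=c+60*d2
    return np.r_[x,c],np.r_[x,e]
E
python3 - <<'E'
from h import *
k=1/1.4286
px=np.array([(388,288),(475,227),(558,334),(475,399)])*k
P=np.array([(170,101,70),(170,-94,64),(-80,-94,64),(-80,101,74.)])
f=lambda b:(proj("top",b2w([b[0],b[1],b[2]],P))-px).ravel()
for a in(0,1.5,3,-1.5):
    r=least_squares(f,[450,0,a],x_scale=[100,100,1]); print(r.x,r.cost)
    if a==0 or r.cost<best.cost: best=r
b=best.x; print(f(b)); np.save("b.npy",b)
im=read_camera("scene"); x0,y0,s=120,115,5
im=cv2.resize(im[y0:y0+170 if 0 else y0+120,x0:x0+160][:,:,::-1],None,fx=s,fy=s,interpolation=cv2.INTER_CUBIC)
def line(Q,c):
    q=((proj("scene",b2w(b,Q))-[x0,y0]+.5)*s).astype(int); cv2.polylines(im,[q.reshape(-1,1,2)],False,c,1)
line([(-80,-94,64),(170,-94,64),(170,101,64)],(255,0,0));line([(-80,101,76),(170,101,76)],(255,0,0))
line([(-66,-85,66),(66,-85,66)],(0,0,255))
line([(-73,73,77),(73,73,77)],(0,255,0))
cv2.imwrite("pics/s1.png",im)
# bystanders, rough
def ray(n,uv,z):
    return least_squares(lambda q:(proj(n,[q[0],q[1],z])-np.array(uv)*k).ravel(),[450,0],x_scale=100).x
for nm,u,z in(("cup",(550,229),50),("vial",(410,420),70),("pot",(348,380),45)):
    w=ray("top",u,z); c,s_=np.cos(b[2]),np.sin(b[2]); d=w-b[:2]
    print(nm,w,"box",c*d[0]+s_*d[1],-s_*d[0]+c*d[1])
E
```

```text
[ 500.74861925 -109.40702453    0.61389222] 2.4918034895711907
[ 500.74861939 -109.40702467    0.61389222] 2.491803489571447
[ 500.74861934 -109.40702454    0.61389222] 2.491803489571324
[ 500.74861865 -109.40702376    0.61389219] 2.491803489575078
[ 0.41428598 -0.52828431 -0.80509869 -1.14706568  0.66078362  0.10348912
 -0.25497487  1.43408126]
cup [ 688.10035637 -234.33126794] box 81.18054509011776 -210.03918465719119
vial [348.18975709  39.99117899] box -38.642121456613964 210.00194305611177
pot [419.71057739 147.77840067] box 81.9110530140002 256.9087124977156
```

View pics/s1.png

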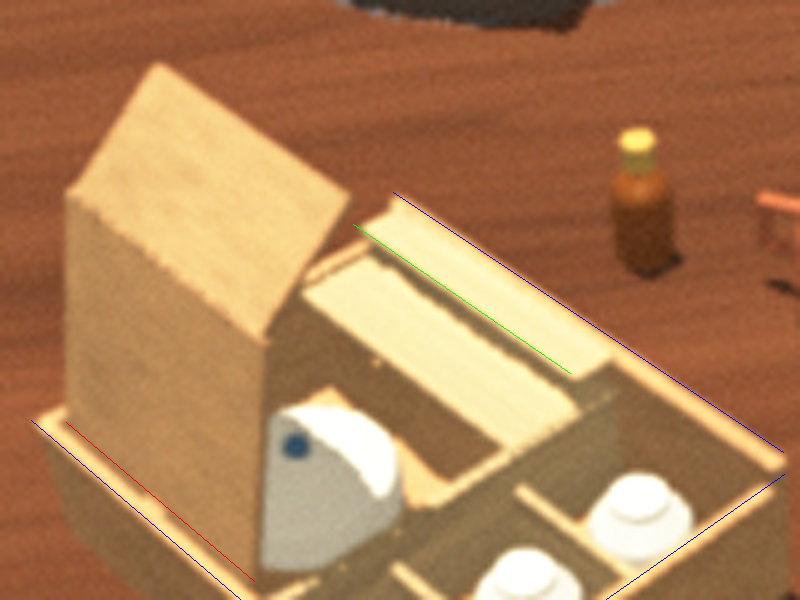

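Box fit is within ~2 mm. Cover crease corners are at crop pixels (68,193) and (262,343), tongue-edge corners at (160,62) and (350,190). Next I fit the joint angles and work out the first move.

```bash
python3 - <<'E'
from h import *
b=np.load("b.npy")
px=np.array([(68,193),(262,343),(160,62),(350,190)])/5+[120,115]-.5
def f(v):
    c,e=cov(v[0],v[1]); Q=[]
    for p,w in((c,66),(e,62)): Q+= [p-[w,0,0],p+[w,0,0]]
    return (proj("scene",b2w([b[0]+v[2],b[1]+v[3],b[2]],Q))-px).ravel()
g=lambda v:np.r_[f(v),v[2:]/3]
r=least_squares(g,[1.5,.6,0,0]);print(r.x,f(r.x),cov(*r.x[:2]))
s=state();print(s['eef_pos'],s['tcp_rot'])
# target: above tongue, box y = crease+33
cy=cov(*r.x[:2])[0]
t=b2w(b,[0,cy[1]+33,450])[0]; print("target",t)
T=R.from_euler('xyz',s['tcp_rot']); print("tool shift mm",T.inv().apply(t-s['eef_pos']),"rz",np.degrees(s['tcp_rot'][2]-b[2]))
E
```

```text
[1.31822674 0.66259347 0.68053444 0.13847287] [-0.3317002  -0.94892018  1.01179353 -0.73358194 -0.93108953  0.26625187
  0.10171006  1.11714856] (array([  0.        , -57.51178681, 172.51008467]), array([  0.        ,  -9.95206629, 209.0897646 ]))
[187.54535694 596.17210227 404.30241175] [-3.14149377e+00  7.99650693e-04  1.26596852e+00]
target [ 514.86871639 -129.44325545  450.        ]
tool shift mm [-593.96065169  530.00699298  -45.27505065] rz 37.361220098668895
```

Call:
arm_command(
  steps=[
    [0, 0, -3, 0, 0, 0],
    [-1.5, 1.3, -4.6, 0, 0, 0],
    [-4, 3.5, -4.6, 0, 0, 2],
    [-7, 6.2, -4.6, 0, 0, 4],
    [-10, 8.9, -4.6, 0, 0, 6],
    [-13, 11.6, -4.6, 0, 0, 8],
    [-16, 14.3, -4.6, 0, 0, 10],
    [-19, 17, -4.6, 0, 0, 12],
    [-22, 19.6, -4.6, 0, 0, 14],
    [-25, 22.3, -4.6, 0, 0, 16],
    [-28, 25, -4.6, 0, 0, 18],
    [-30, 26.8, -4.6, 0, 0, 19],
  ],
  jaw=0,
)

```text
t: 1.15
eef_pos: [353.7, 227.1, 450.8]
tcp_rot: [3.141, -0.0, 0.932]
ft_force: [0.4, 0.4, 0.6]
opening: 0.216
```

```bash
cat > go.py <<'E'
# usage: go.py boxx boxy tipz ; prints tool shift (cm) and turn (deg) to reach it, tool down, tool x along box x
import sys
from h import *
b=np.load("b.npy");s=state();x,y,z=map(float,sys.argv[1:4])
T=R.from_euler('xyz',s['tcp_rot']);p=s['eef_pos']
G=R.from_euler('xyz',[np.pi,0,b[2]])
d=p-[b[0],b[1],0];c,q=np.cos(b[2]),np.sin(b[2])
print("t",s['t'],"tip box",[round(v,1) for v in(c*d[0]+q*d[1],-q*d[0]+c*d[1],d[2]-190)],"rot",s['tcp_rot'],"F",s['ft_force'].round(1))
print("shift cm",(T.inv().apply(b2w(b,[x,y,z+190])[0]-p)/10).round(2),"rot",np.degrees((T.inv()*G).as_rotvec()).round(2))
E
python3 go.py 0 -25 260
```

```text
t 1.15 tip box [np.float64(73.6), np.float64(359.8), np.float64(260.8)] rot [ 3.14125211e+00 -8.43224471e-06  9.31619023e-01] F [0.4 0.4 0.6]
shift cm [-19.01  34.25   0.09] rot [ 0.02 -0.   18.2 ]
```

Call:
arm_command(
  steps=[
    [-1.9, 3.4, 0, 0, 0, 2],
    [-3.8, 6.8, 0, 0, 0, 4],
    [-5.7, 10.2, 0, 0, 0, 6],
    [-7.6, 13.6, 0, 0, 0, 8],
    [-9.5, 17, 0, 0, 0, 10],
    [-11.4, 20.4, 0, 0, 0, 12],
    [-13.3, 23.8, 0, 0, 0, 14],
    [-15.2, 27.2, 0, 0, 0, 16],
    [-17.1, 30.6, 0, 0, 0, 17],
    [-18.6, 33.6, 0, 0, 0, 18],
    [-18.6, 33.6, 0, 0, 0, 18],
    [-18.6, 33.6, 0, 0, 0, 18],
  ],
)

```text
t: 2.15
eef_pos: [513.2, -121.1, 450.0]
tcp_rot: [-3.14, 0.001, 0.618]
ft_force: [-0.1, 0.8, 0.0]
opening: 0.006
```

```bash
cat > snap.py <<'E'
import sys
from h import *
x0,y0=100,70
im=read_camera("scene")[y0:y0+150,x0:x0+200][:,:,::-1]
cv2.imwrite(f"pics/{sys.argv[1]}.png",cv2.resize(im,None,fx=4,fy=4,interpolation=cv2.INTER_CUBIC))
E
python3 snap.py a1; python3 go.py 0 -25 230
```

```text
t 2.2 tip box [np.float64(3.7), np.float64(-15.5), np.float64(260.2)] rot [-3.14041565e+00  5.43281082e-04  6.19245622e-01] F [-0.5  0.3 -0.3]
shift cm [-0.37  0.95  3.02] rot [-0.07  0.03  0.31]
```

View pics/a1.png

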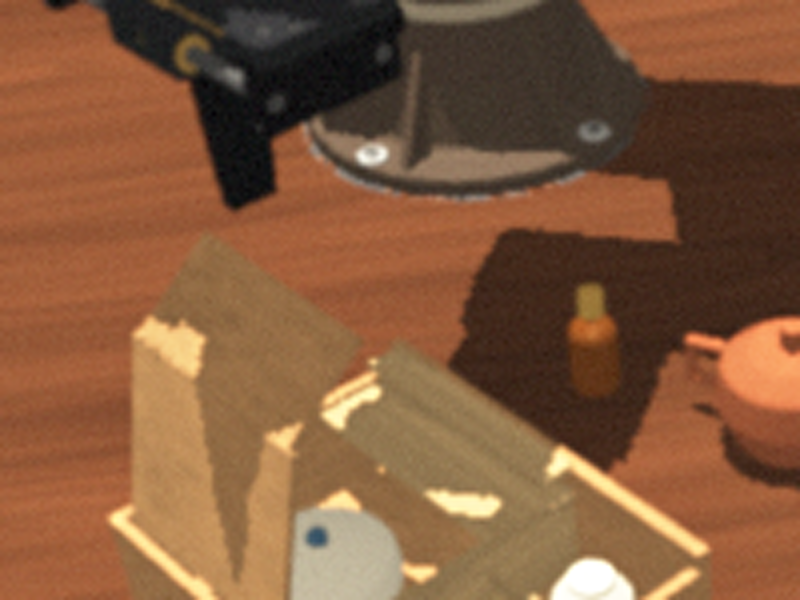

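The picture shows the closed fingertips at crop (235,205), just above the tongue's edge (210,235). Now I lower them at box y ≈ -25 to fold the tongue.

Call:
arm_command(
  steps=[
    [-0.4, 1.0, 0.5, 0, 0, 0.3],
    [-0.4, 1.0, 1.5, 0, 0, 0.3],
    [-0.4, 1.0, 2.5, 0, 0, 0.3],
    [-0.4, 1.0, 3.3, 0, 0, 0.3],
    [-0.4, 1.0, 4.0, 0, 0, 0.3],
    [-0.4, 1.0, 4.7, 0, 0, 0.3],
    [-0.4, 1.0, 5.4, 0, 0, 0.3],
    [-0.4, 1.0, 6.1, 0, 0, 0.3],
    [-0.4, 1.0, 6.8, 0, 0, 0.3],
    [-0.4, 1.0, 7.5, 0, 0, 0.3],
    [-0.4, 1.0, 8.1, 0, 0, 0.3],
    [-0.4, 1.0, 8.1, 0, 0, 0.3],
  ],
)

```text
t: 3.2
eef_pos: [515.3, -130.1, 368.4]
tcp_rot: [-3.14, 0.001, 0.615]
ft_force: [-0.8, 0.2, -0.0]
opening: 0.005
```

```bash
python3 snap.py a2; python3 go.py 0 -110 230
```

```text
t 3.25 tip box [np.float64(0.0), np.float64(-25.4), np.float64(179.1)] rot [-3.14063881e+00  5.46616031e-04  6.14941353e-01] F [0.4 0.4 0.4]
shift cm [-0.01  8.45 -5.1 ] rot [-0.05  0.03  0.06]
```

View pics/a2.png

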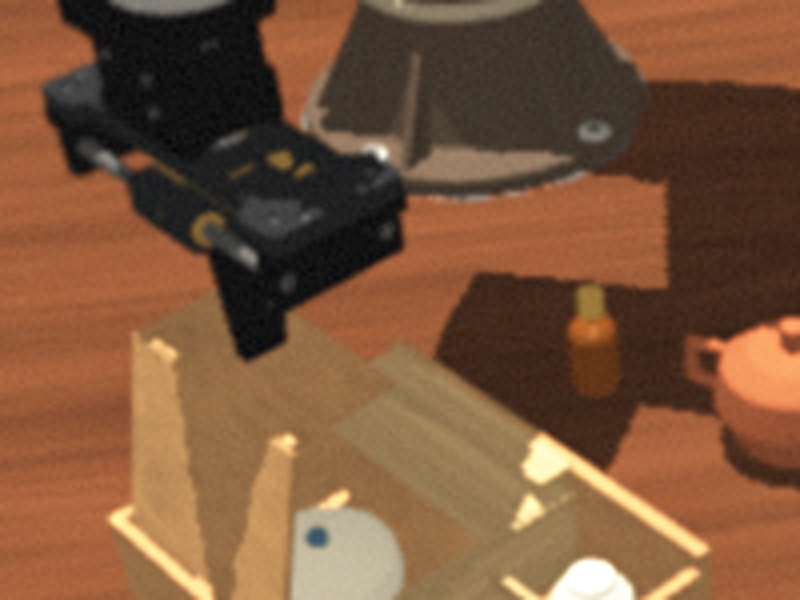

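The tongue has followed: its edge corners are now near (218,290) and (393,388), with the crease unmoved at (135,335)–(290,438). Next I back off up and over behind the cover.

```bash
python3 - <<'E'
from h import *
b=np.load("b.npy")
px=np.array([(135,335),(290,438),(218,290),(393,388)])/4+[100,70]-.5
def f(v):
    c,e=cov(v[0],v[1]); Q=[]
    for p,w in((c,66),(e,62)): Q+= [p-[w,0,0],p+[w,0,0]]
    return (proj("scene",b2w(b,Q))-px).ravel()
r=least_squares(f,[1.3,1.1]);print(r.x,f(r.x).round(1),cov(*r.x))
E
```

```text
[1.3414631  1.36816365] [-1.7 -1.  -0.3  3.5  4.3 -1.4 -1.2  0.7] (array([  0.        , -59.99389194, 173.12000075]), array([ 0.00000000e+00, -1.52782483e-02,  1.71518158e+02]))
```

Call:
arm_command(
  steps=[
    [0, 0, -1, 0, 0, 0],
    [0, 0, -2.5, 0, 0, 0],
    [0, 0, -4, 0, 0, 0],
    [0, 1.5, -5, 0, 0, 0],
    [0, 3.5, -5, 0, 0, 0],
    [0, 5.5, -5, 0, 0, 0],
    [0, 7.5, -5, 0, 0, 0],
    [0, 8.2, -3.5, 0, 0, 0],
    [0, 8.2, -1, 0, 0, 0],
    [0, 8.2, 1.5, 0, 0, 0],
    [0, 8.2, 3, 0, 0, 0],
    [0, 8.2, 3, 0, 0, 0],
  ],
)

```text
t: 4.25
eef_pos: [562.4, -197.1, 337.8]
tcp_rot: [-3.138, 0.002, 0.615]
ft_force: [-0.5, -0.2, 1.1]
opening: 0.003
```

```bash
python3 go.py 0 -85 150; python3 - <<'E'
# tip path (box y, z) with the finger's +y/bottom contact near r=95 on outer face
import numpy as np
for a in np.arange(1.4,.29,-.1):
    r=98; y=-85+r*np.cos(a)-2*np.sin(a); z=66+r*np.sin(a)+2*np.cos(a)
    print(round(a,2),"contact",y.round(1),z.round(1))
E
```

```text
t 4.25 tip box [np.float64(-0.1), np.float64(-107.2), np.float64(147.8)] rot [-3.13825200e+00  1.78534414e-03  6.14808189e-01] F [-0.5 -0.2  1.1]
shift cm [ 0.01 -2.22 -0.21] rot [-0.19  0.1   0.05]
1.4 contact -70.3 162.9
1.3 contact -60.7 161.0
1.2 contact -51.4 158.1
1.1 contact -42.3 154.2
1.0 contact -33.7 149.5
0.9 contact -25.6 144.0
0.8 contact -18.2 137.7
0.7 contact -11.3 130.7
0.6 contact -5.2 123.0
0.5 contact 0.0 114.7
0.4 contact 4.5 106.0
0.3 contact 8.0 96.9
```

Call:
arm_command(
  steps=[
    [0, -1.0, -1.3, 0, 0, 0],
    [0, -2.0, -1.3, 0, 0, 0],
    [0, -3.0, -1.3, 0, 0, 0],
    [0, -3.65, -1.3, 0, 0, 0],
    [0, -4.1, -1.15, 0, 0, 0],
    [0, -4.6, -1.0, 0, 0, 0],
    [0, -5.05, -0.8, 0, 0, 0],
    [0, -5.5, -0.65, 0, 0, 0],
    [0, -5.9, -0.4, 0, 0, 0],
    [0, -6.35, -0.2, 0, 0, 0],
    [0, -6.75, 0.1, 0, 0, 0],
    [0, -7.15, 0.4, 0, 0, 0],
  ],
)

```text
t: 5.25
eef_pos: [521.2, -138.4, 335.4]
tcp_rot: [-3.141, -0.0, 0.615]
ft_force: [1.1, 0.2, 0.4]
opening: 0.004
```

```bash
python3 snap.py a3; python3 go.py 0 -15 123
```

```text
t 5.3 tip box [np.float64(-0.0), np.float64(-34.9), np.float64(144.8)] rot [-3.14026029e+00  6.21245451e-04  6.15053883e-01] F [-0.5  1.  -0.3]
shift cm [ 0.01 -1.98  2.18] rot [-0.08  0.04  0.07]
```

View pics/a3.png

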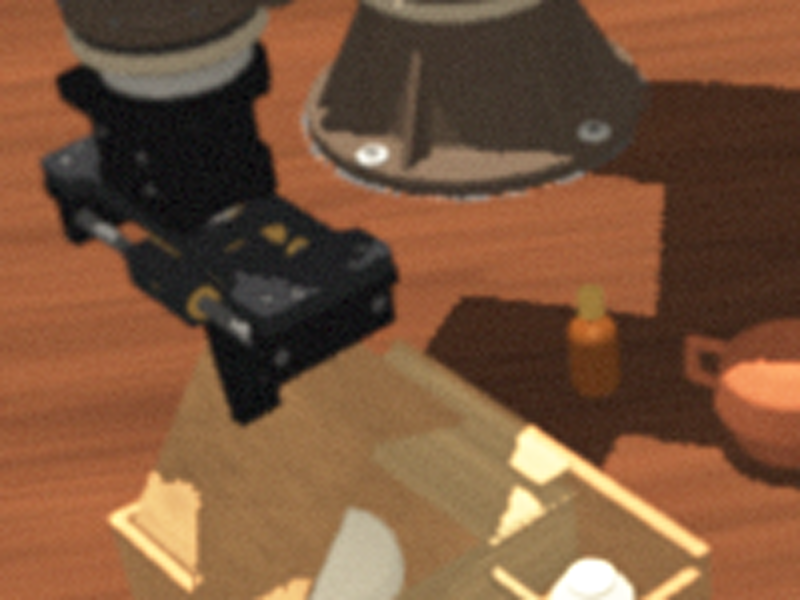

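The cover follows the fingertips, now at about 0.9 rad with the tongue still folded under. Continuing the arc.

Call:
arm_command(
  steps=[
    [0, -0.35, 0.35, 0, 0, 0],
    [0, -0.67, 0.7, 0, 0, 0],
    [0, -1.0, 1.05, 0, 0, 0],
    [0, -1.35, 1.4, 0, 0, 0],
    [0, -1.7, 1.8, 0, 0, 0],
    [0, -2.0, 2.2, 0, 0, 0],
    [0, -2.25, 2.6, 0, 0, 0],
    [0, -2.5, 3.0, 0, 0, 0],
    [0, -2.7, 3.4, 0, 0, 0],
    [0, -2.9, 3.8, 0, 0, 0],
    [0, -2.9, 3.8, 0, 0, 0],
  ],
)

```text
t: 6.22
eef_pos: [504.4, -114.7, 296.9]
tcp_rot: [-3.14, 0.001, 0.615]
ft_force: [0.1, -0.4, -0.0]
opening: 0.004
```

```bash
python3 snap.py a4; python3 go.py 0 10 75
```

```text
t 6.2667 tip box [np.float64(-0.0), np.float64(-6.7), np.float64(107.3)] rot [-3.14070326e+00  5.37870958e-04  6.15145261e-01] F [1.2 0.4 0.8]
shift cm [ 0.01 -1.67  3.23] rot [-0.05  0.03  0.07]
```

View pics/a4.png

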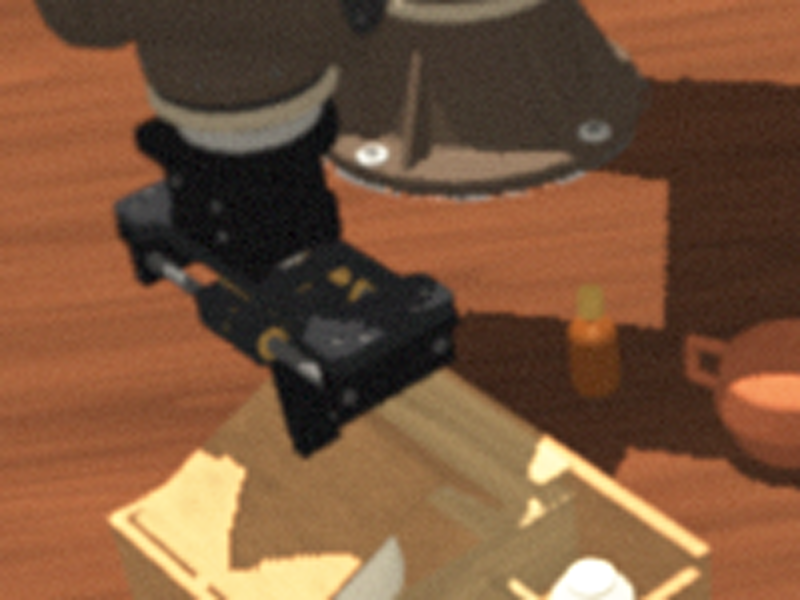

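Fingers on the panel at about 0.42 rad, with the tongue's edge near landing in front of the lip. Now I press slowly down on the crease.

Call:
arm_command(
  steps=[
    [0, -0.3, 0.4, 0, 0, 0],
    [0, -0.5, 0.6, 0, 0, 0],
    [0, -0.6, 0.8, 0, 0, 0],
    [0, -0.7, 1.0, 0, 0, 0],
    [0, -0.8, 1.2, 0, 0, 0],
    [0, -0.85, 1.4, 0, 0, 0],
    [0, -0.9, 1.6, 0, 0, 0],
    [0, -0.95, 1.8, 0, 0, 0],
    [0, -1.0, 2.0, 0, 0, 0],
    [0, -1.0, 2.0, 0, 0, 0],
  ],
)

```text
t: 7.1
eef_pos: [498.8, -106.7, 277.3]
tcp_rot: [-3.141, 0.0, 0.615]
ft_force: [0.4, -0.5, 0.9]
opening: 0.005
```

```bash
python3 snap.py a5; python3 go.py 0 10 69
```

```text
t 7.15 tip box [np.float64(-0.1), np.float64(3.3), np.float64(87.4)] rot [-3.14068608e+00  4.79347167e-04  6.15034966e-01] F [ 1.1  0.7 -0.8]
shift cm [ 0.01 -0.67  1.84] rot [-0.05  0.03  0.07]
```

View pics/a5.png

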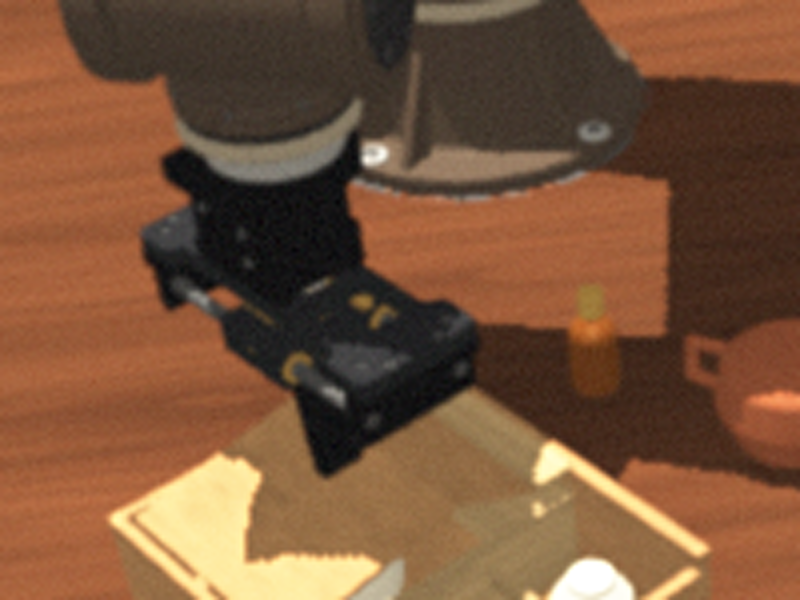

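The cover is at about 0.2 rad and the tongue goes down in front of the lip at about (480,460). Forces are near zero, so I keep pressing slowly.

Call:
arm_command(
  steps=[
    [0, -0.1, 0.2, 0, 0, 0],
    [0, -0.2, 0.4, 0, 0, 0],
    [0, -0.25, 0.6, 0, 0, 0],
    [0, -0.3, 0.8, 0, 0, 0],
    [0, -0.4, 1.0, 0, 0, 0],
    [0, -0.5, 1.15, 0, 0, 0],
    [0, -0.6, 1.3, 0, 0, 0],
    [0, -0.6, 1.45, 0, 0, 0],
    [0, -0.65, 1.6, 0, 0, 0],
    [0, -0.65, 1.7, 0, 0, 0],
    [0, -0.65, 1.75, 0, 0, 0],
    [0, -0.65, 1.75, 0, 0, 0],
  ],
)

```text
t: 8.15
eef_pos: [495.1, -101.5, 260.0]
tcp_rot: [-3.141, 0.0, 0.615]
ft_force: [0.1, -0.4, 0.3]
opening: -0.0
```

```bash
python3 snap.py a6; python3 go.py 0 12 68
```

```text
t 8.2 tip box [np.float64(-0.0), np.float64(9.7), np.float64(70.1)] rot [-3.14115879e+00  1.83252655e-04  6.15002075e-01] F [-0.  -0.5  0.5]
shift cm [ 0.   -0.23  0.21] rot [-0.02  0.01  0.06]
```

View pics/a6.png

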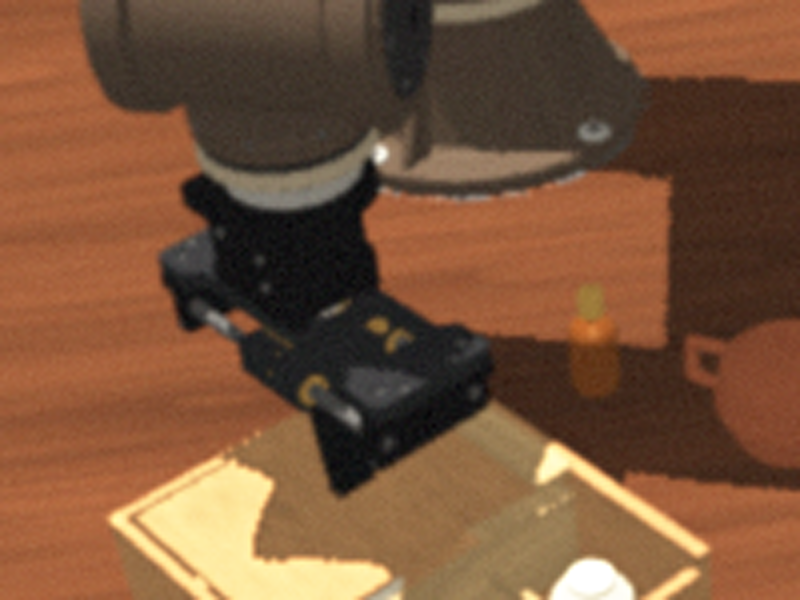

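Call:
arm_command(
  steps=[
    [0, -0.1, 0, 0, 0, 0],
    [0, -0.3, 0.05, 0, 0, 0],
    [0, -0.5, 0.1, 0, 0, 0],
    [0, -0.5, 0.15, 0, 0, 0],
    [0, -0.5, 0.18, 0, 0, 0],
    [0, -0.5, 0.2, 0, 0, 0],
    [0, -0.5, 0.2, 0, 0, 0],
  ],
)

```text
t: 8.78
eef_pos: [492.2, -97.3, 258.3]
tcp_rot: [-3.141, 0.0, 0.615]
ft_force: [-1.4, 1.4, 3.3]
opening: 0.005
```

```bash
python3 go.py 0 15 67
```

```text
t 8.7833 tip box [np.float64(-0.0), np.float64(14.8), np.float64(68.3)] rot [-3.14105195e+00  8.51773523e-05  6.14997597e-01] F [-1.4  1.4  3.3]
shift cm [ 0.   -0.02  0.13] rot [-0.03  0.    0.06]
```

At z 68.3 the force has reached 3.3 N, so the panel is on its stop. I lift off and look.

Call:
arm_command(
  steps=[
    [0, 0, -0.3, 0, 0, 0],
    [0, 0, -1, 0, 0, 0],
    [0, 0, -3, 0, 0, 0],
    [0, 0, -6, 0, 0, 0],
    [0, 0, -9, 0, 0, 0],
    [0, 0, -12, 0, 0, 0],
    [0, 0, -15, 0, 0, 0],
    [0, 0, -18, 0, 0, 0],
    [0, 0, -20, 0, 0, 0],
    [0, 0, -20, 0, 0, 0],
    [0, 0, -20, 0, 0, 0],
    [0, 0, -20, 0, 0, 0],
  ],
)

```text
t: 9.78
eef_pos: [492.0, -97.4, 457.6]
tcp_rot: [-3.141, 0.0, 0.615]
ft_force: [-0.5, 0.1, -0.5]
opening: 0.005
```

```bash
python3 - <<'E'
from h import *
b=np.load("b.npy"); x0,y0,s=120,140,5
im=read_camera("scene")[y0:y0+120,x0:x0+160][:,:,::-1]
im=cv2.resize(im,None,fx=s,fy=s,interpolation=cv2.INTER_CUBIC)
for w,Q in((0,[(-66,25,68),(66,25,68)]),(1,[(-73,73,77),(73,73,77)])):
    q=((proj("scene",b2w(b,Q))-[x0,y0]+.5)*s).astype(int); cv2.polylines(im,[q.reshape(-1,1,2)],False,(255,0,0) if w else (0,0,255),1)
cv2.imwrite("pics/a7.png",im)
E
python3 go.py 0 0 0
```

```text
t 9.8333 tip box [np.float64(-0.2), np.float64(14.7), np.float64(267.2)] rot [-3.14007925e+00  9.99721070e-04  6.14895755e-01] F [ 0.4  0.6 -0.9]
shift cm [ 0.04  1.51 26.72] rot [-0.09  0.06  0.06]
```

View pics/a7.png

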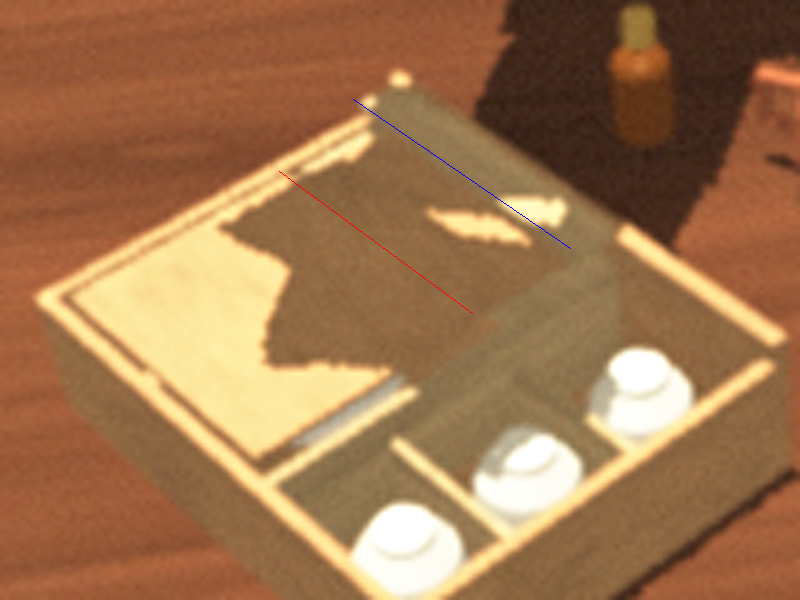

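The picture shows the panel flat. The tongue runs level from the crease to the lip, blue line (355,100)–(570,248), and its edge is hidden beneath. The vial stands where it was.

```bash
python3 -c "
from cell import *
print(job_done(), state()['ft_force'])"
```

```text
the job is handed in; nothing more can be done
the job is handed in; nothing more can be done
```

The cover is shut and tucked, and I handed the job in at about 9.8 s of the 48 s allowed; no verdict is reported. With the jaws closed, I folded the tongue from above to an estimated 1.2–1.35 rad. I then pushed the outside of the panel over so the tongue's edge came down in front of the lip, and pressed the crease down to z ≈ 68 mm.

**Last checks:**
- **Force:** the largest I read was 3.3 N, at the end of the press. I read it only at the end of each move, so a brief peak in between could be higher.
- **Cover:** the final picture shows the panel flat and the tongue running level to the lip. Its edge is hidden beneath the lip, so I inferred the tuck depth rather than measured it. The landing in front of the lip was also partly hidden in shadow, but the path geometry and later pictures agree with it.
- **Robot:** the tool was lifted 200 mm clear, with near-zero force.
- **Bystanders:** the vial stands where it was. The teapot is only partly in the last crop and the cup is outside it. I did not re-measure either, but the fingertips never came near them.

No check failed. The model lines were 1–2 pixels (about 2 mm) off the picture, and one corner in the mid-fold angle fit was off by about 4 pixels.

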